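# Close the back of a tile frame with a pressing block

## Robot

A 7-joint arm with a two-finger parallel gripper is mounted at the origin on a cart in front of the work surface, level with it; the furniture and walls round the work are solid. World frame = base frame: x ahead of the robot, y to its left, z up, the work surface at z = 0. Lengths are in mm, angles in rad, forces in N, time in s.
With the tool pointing down it reaches from about 400 to 875 mm from the base axis. Payload 4.4 kg.
Tool frame: the origin (TCP) lies on the centre line of the jaws, within the pads' length; the fingertips stand 25 mm ahead of it and the grasp point (between the pads) lies 6 mm ahead of it (ctrl.finger_overhang is the distance from the TCP to the fingertips, in mm); z points along the fingers, y is the line along which they close (so a half turn about z gives the same grasp; the last joint's range is limited). The gripper opens to 85 mm and grips with 20 to 120 N. Pads are 22 mm wide; open, the fingers measure 114 mm over their backs; the gripper's body (76 mm by 85 mm) begins 54 mm behind the grasp point. The pads swing forward as they close: fully open they stand 13 mm farther back than shut.
Start: joints at [-0.066, 0.628, 0.038, 1.517, -0.027, 0.996, -0.02], TCP at [650.014, 0.028, 216.313] pointing down, gripper open.
Joint ranges: [-3.06, 3.06], [-0.37, 2.12], [-1.25, 1.32], [0.18, 2.47], [-1.1, 4.24], [0.23, 1.98], [-2.94, 2.94]. Speed limits (rad/s): [2.57, 2.57, 3.14, 3.14, 3.14, 3.14, 3.14].

## Interface

Orientations are given as [roll, pitch, yaw] about the fixed x, y, z axes, in that order (R = Rz(yaw) Ry(pitch) Rx(roll)).
In Python, from cell import ctrl gives the robot as it stands. The module is installed in compiled form; this text tells all that it offers.
- The arm moves only by the tool play_rows, never from a script. Its argument "targets" is a list of rows, each a list of 5 numbers: the closure, from 0 (fully open) to 1 (shut), then the shift along the tool's x, y, z in cm, then the turn about the tool's z in degrees. In form: [[gripper, dx, dy, dz, spin], ...]. A call has 1 to 10 rows; each row is the pose to reach, as a shift and turn from the pose commanded when the call began, along the tool's axes at that moment; what a row does not reach only later rows make up. A row lasts 1/10 s, in which the tool goes at most 50 mm and 8.59 degrees, less where a joint would pass 70% of its speed; a pose out of reach is approached as far as the arm can. A call with a gripper value outside its range is refused whole. The fingers move at their own pace and stop on an object; the grip force is fixed at half the most. Time passes only in rows, so rows that repeat a pose let the fingers close. It gives the time, the measured TCP pose, the force, the opening and the grip force at its end, in the units of the state.
- ctrl.read_state(): the state, without advancing time (a new reading comes with each control period).
- ctrl.get_image(name): name is "scene" or "side" or "wrist"; returns (picture, depth): 384x512x3 uint8, red, green, blue; 384x512 float32, mm along the optical axis (not along the pixel's ray), 0 where there is no reading.
- ctrl.calibration(name): a dict with "vfov" (degrees; the focal length in pixels is half the picture's height over the tangent of half this angle, whatever the lens; pixels are square), "cx", "cy" (the principal point, pixels), "extrinsics" (4x4, takes a point from camera to world coordinates); the wrist camera has in their place "mount" (4x4, takes a point from camera to tool coordinates, whose origin is the TCP and whose axes are the flange's). Camera axes: x right, y down, z forward; pixel columns grow to the right and rows downward; lengths in mm; the calibration is good to about 2 mm. A picture is of the moment at which its call begins: read the wrist's pose just before it. calibration takes no time and is no camera call.
- ctrl.finish_job(): hands the job in; it is judged then, once.
Trained networks look in the newest picture that a camera, given by its name, has taken for a name from the list of things; names that differ only in an ending like _2 or _b are one class to them, and where a whole thing is asked for, a point or a joint stands for the part that bears it (a point fixed in the world has none). Each returns a list of dicts, best first, with "confidence" (0 to 1); they miss things now and then, are a little off and sometimes report something else, mostly with a low value. They report only what shows in the picture. A call takes as long as a camera call. They do not tell look-alikes from the thing itself.
- ctrl.search_frame(camera, name): "bbox" ([left, top, right, bottom] in pixels, round what is visible of it).
- ctrl.trace(camera, name): "pixels" (384x512 bool, what is visible of it) and "bbox" ([left, top, right, bottom] in pixels, round what is visible of it).
The state is a dict: "clock": time; "qpos": joint angles; "qd": joint speeds; "tau": joint torques, N m; "eef_pos": TCP position; "tool_rot": TCP orientation; "force": force on the tool from outside, world axes, zero at the start; "torque": the same for the moment, N m; "width": finger opening in mm; "gripper_force": force on a finger pad.
Only numpy, scipy, OpenCV 4.12 (cv2) and the standard library are available. Lean on these libraries where they do the work, as an engineer would, in place of code of your own. Each camera call takes 0.05 s, during which the arm holds its last target. There are 200 camera calls.

## Task

A tile frame lies face down with its back panel in place, and along its far long side a row of four metal tabs still stands up. Pick up the sprung pressing block by its wooden grip, set its cork sole on the panel just beyond either end of the row and run it along the row in one unbroken stroke, kept down with light steady pressure, its springs partly in but never against their stop, because of the tile underneath, until all four tabs lie flat on the panel; touch frame, panel and tabs with the block only. Then set the block down upright on its sole on the bare worktop beside the frame, and leave the jug handle, the blue pen and the curved ochre sherd where they are.

Things in the scene. Friction and masses are not known exactly. Their poses are not given: they have to be found in the camera images.
- frame: Brown wooden frame, face down on a grey felt mat 270 x 380 x 3 mm; neither moves. Origin: mid-underside of the mat, on the worktop; z up, y along the long side, x from near rail to far rail. Rails 24 mm wide, tops at z = 27 mm; opening x -95 to +95, y -150 to +150 mm. The near rail's tabs (x = -95 mm) are already flat. The four raised tabs are on the far rail.
- tab_row (a point): Middle of the row of raised tabs: on the far rail's inner wall (frame x = +95, y = 0 mm) at the height of the panel's top (z = 20 mm); axes as the frame's. Four steel tabs 12 long, 16 wide, 1.5 mm thick hinge there, centred at y = -63, -21, +21, +63 mm; folded flat they point to -x with their tops 2 mm above the panel. Panel free for 79 mm beyond each end tab.
- panel: The back panel, a loose brown board 188 x 298 x 4 mm in the opening with 1 mm play, on the tile's firm packing. Its top is 20 mm above the frame's origin, 7 mm below the rails' tops. Origin: centre of its underside.
- tab_1 (a joint): Hinge angle of tab_1 (y = -63 mm in the frame), rad: 0 = flat on the panel, grows as it stands up (0.4 to 0.65 at the start). It is stiff metal: it stays where it is bent, and takes about 0.04 N m (3 to 5 N at its tip) to bend.
- tab_2 (a joint): Hinge angle of tab_2 (y = -21 mm in the frame), rad: 0 = flat on the panel, grows as it stands up (0.4 to 0.65 at the start). It is stiff metal: it stays where it is bent, and takes about 0.04 N m (3 to 5 N at its tip) to bend.
- tab_3 (a joint): Hinge angle of tab_3 (y = 21 mm in the frame), rad: 0 = flat on the panel, grows as it stands up (0.4 to 0.65 at the start). It is stiff metal: it stays where it is bent, and takes about 0.04 N m (3 to 5 N at its tip) to bend.
- tab_4 (a joint): Hinge angle of tab_4 (y = 63 mm in the frame), rad: 0 = flat on the panel, grows as it stands up (0.4 to 0.65 at the start). It is stiff metal: it stays where it is bent, and takes about 0.04 N m (3 to 5 N at its tip) to bend.
- block: Sprung pressing block, about 0.17 kg, 72 mm high, standing on its cork sole. Origin: on the worktop under its centre (bottom of the sole, springs out); z up, y along it. Pale wood grip 24 wide (x), 58 long (y), from z = 32 to 72 mm, pinched from above across its 24 mm; under it a plate 32 x 68 mm, z = 26 to 32 mm; then two springs and the sole.
- sole_face (a point): Centre of the sole's underside. The cork sole is 34 wide (block's x), 72 long (y), 18 mm high; its underside is flat for 26 mm in the middle and curves up at both ends (radius 30 mm, to 11 mm height), so that it rides over raised tabs and folds them.
- sole (a joint): How far the sole is pushed up towards the grip, m: 0 = springs out, 0.008 = fully in (hard stop). 3 N start to push it in, then 2 N per mm more (19 N when full). Folding the tabs takes some 6 N; 2.5 to 6 mm is a good steady pressure.
- jug_handle: Grey curved pottery jug handle, a C shape 81 x 134 x 40 mm, lying on the worktop; origin at the centre of its underside. Bystander.
- pen: Blue pen 145 mm long, 12 mm thick, lying; origin at the centre of its underside. Bystander.
- curved_sherd: Ochre curved pottery sherd 68 x 83 x 18 mm, lying; origin at the centre of its underside. Bystander.
Things that resemble listed ones, but are neither listed nor needed, are in the scene too. Leave any orange or red look-alike of the block alone.

How it is judged:
By the outcome, as a careful person would: the job done as asked, in the order asked, and still so for the second after the job is handed in, with the robot touching nothing.
It also fails if it takes over 51 s, if anything falls off the work surface, if the arm or the gripper's body presses on something with over 40 N, if the wrist force passes 120 N, or if a joint passes its speed limit or range.

## Working session

There is one attempt and no reset: what is moved stays moved. The work goes in short steps, Python scripts to look and compute and a tool call to move; the robot and the scene stay as the last step left them, time stands still between calls to the robot, and variables do not carry over. Pictures are saved under pics/ and viewed, at most 11 in all, crops included, and the job is handed in when it is done.

Besides the shell and the picture viewer there is one more tool, called in YAML: its name, and indented under it one key for each argument. play_rows: Moves the arm, as the interface text tells. Its arguments: {"type":"object","properties":{"targets":{"type":"array"}},"required":["targets"]}

```bash
mkdir -p pics
cat > h.py <<'E'
import numpy as np, cv2
from cell import ctrl
from scipy.spatial.transform import Rotation as R
def cam(name):
    c=ctrl.calibration(name); f=192/np.tan(np.radians(c['vfov'])/2)
    if 'extrinsics' in c: T=np.array(c['extrinsics'])
    else:
        s=ctrl.read_state(); W=np.eye(4); W[:3,:3]=R.from_euler('xyz',s['tool_rot']).as_matrix(); W[:3,3]=s['eef_pos']; T=W@np.array(c['mount'])
    return f,c['cx'],c['cy'],T
def grab(name):
    C=cam(name); p,d=ctrl.get_image(name); return p,d,C
def cloud(d,C):
    f,cx,cy,T=C; v,u=np.mgrid[:384,:512]
    P=np.stack([(u-cx)/f*d,(v-cy)/f*d,d],-1)@T[:3,:3].T+T[:3,3]; P[d<=0]=np.nan; return P
def proj(X,C):
    f,cx,cy,T=C; q=(np.atleast_2d(X)-T[:3,3])@T[:3,:3]; return np.c_[q[:,0]/q[:,2]*f+cx,q[:,1]/q[:,2]*f+cy]
def save(p,n): cv2.imwrite('pics/'+n,p[...,::-1])
E
python3 - <<'E'
from h import *
for n in ['scene','side']:
    p,d,C=grab(n); save(p,n+'0.png'); np.savez(n+'0.npz',p=p,d=d); P=cloud(d,C)
    for o in ['block','frame','panel','tab_1']:
        for r in ctrl.trace(n,o)[:5]:
            m=r['pixels']; print(n,o,round(r['confidence'],2),np.round(r['bbox']),np.round(np.nanmedian(P[m],0)),np.round(np.nanpercentile(P[m][:,2],[5,95])))
s=ctrl.read_state(); print(s['clock'],s['eef_pos'],s['tool_rot'],s['width'])
E
```

```text
scene block 0.77 [171. 243. 194. 280.] [573. 323.  52.] [13. 72.]
scene block 0.75 [378. 169. 412. 205.] [ 309. -153.   40.] [ 3. 72.]
scene block 0.74 [220. 266. 252. 310.] [447. 299.  38.] [-1. 72.]
scene block 0.3 [196. 141. 227. 162.] [790.   7.   6.] [2. 9.]
scene frame 0.64 [218. 118. 374. 249.] [490.   1.  23.] [ 0. 28.]
scene panel 0.78 [241. 128. 355. 227.] [542. -63.  19.] [17. 22.]
side block 0.96 [184. 225. 215. 261.] [578. 328.  39.] [ 7. 73.]
side block 0.77 [344. 162. 361. 188.] [ 312. -146.   41.] [10. 73.]
side block 0.7 [244. 229. 264. 273.] [449. 314.  42.] [10. 73.]
side block 0.26 [142. 208. 182. 240.] [699. 301.  18.] [ 1. 33.]
side frame 0.77 [211. 145. 321. 220.] [506.  61.  23.] [ 3. 29.]
side panel 0.89 [230. 156. 309. 203.] [545. -60.  21.] [19. 23.]
0.5 [6.49971464e+02 1.05864094e-02 2.16286187e+02] [-3.14150656e+00 -1.94268256e-05  1.57076898e+00] 85.59439799100127
```

View pics/scene0.png

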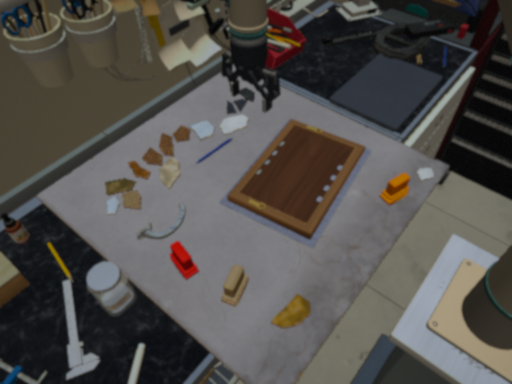

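View pics/side0.png

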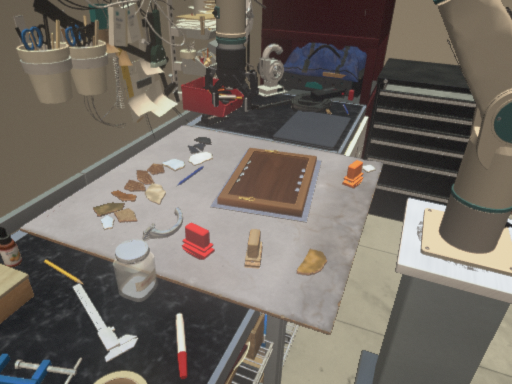

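Candidates for the block are the red one at (183,262), the orange one at (397,188) and the pale wood one at (235,285), all in the scene view. By the description I choose the pale one. Next I'll measure the frame and block and check the choice in a close crop.

Run:
```python
from h import *
def rect(Q,t):
    r=cv2.minAreaRect(Q[:,:2].astype(np.float32)); print(t,len(Q),np.round(r[0],1),np.round(r[1],1),round(r[2],2))
for n in ['scene','side']:
    z=np.load(n+'0.npz');p,d=z['p'],z['d'];C=cam(n);P=cloud(d,C)
    ctrl.get_image(n)
    fr=ctrl.trace(n,'frame')[0]['pixels'];pa=ctrl.trace(n,'panel')[0]['pixels']
    m=cv2.dilate((fr|pa).astype(np.uint8),np.ones((5,5)))>0
    Q=P[m]; 
    hsv=cv2.cvtColor(p,cv2.COLOR_RGB2HSV)[m]
    k=(Q[:,2]>24)&(Q[:,2]<31)&(hsv[:,1]>80); rect(Q[k],n+' rails')
    k=(Q[:,2]>17)&(Q[:,2]<22.5)&(hsv[:,1]>80); rect(Q[k],n+' panel')
    for r in ctrl.trace(n,'block')[:4]:
        c=np.nanmedian(P[r['pixels']],0)
        if abs(c[0]-447)<30 and c[1]>250:
            Q=P[cv2.dilate(r['pixels'].astype(np.uint8),np.ones((3,3)))>0]; rect(Q[(Q[:,2]>67)&(Q[:,2]<78)],n+' grip top'); print(np.nanpercentile(Q[:,2],98))
    # tabs: low saturation inside frame
a=np.load('scene0.npz')['p'];b=np.load('side0.npz')['p']
A=cv2.resize(a[235:320,150:270],(480,340));B=cv2.resize(b[140:225,205:330],(500,340),interpolation=cv2.INTER_CUBIC)
D=cv2.resize(a[115:245,220:380],(640,520),interpolation=cv2.INTER_CUBIC)
save(A,'crop1.png');save(D,'crop2.png')
```

```text
scene rails 2304 [545.3 -74.4] [235.5 346.6] 8.27
scene panel 5249 [545.4 -68. ] [237.7 334.1] 8.61
scene grip top 279 [454.9 289.4] [23.8 56.7] 17.71
72.88853006153475
side rails 1334 [546.6 -73.2] [234.8 349.4] 8.26
side panel 2641 [545.8 -66.2] [232.6 334. ] 8.27
side grip top 181 [455.6 292. ] [23.6 58.4] 16.77
73.48824748314604
```

View pics/crop1.png

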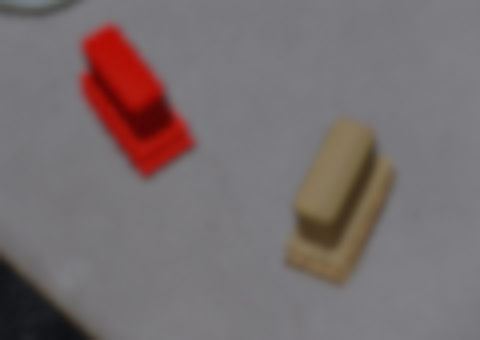

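View pics/crop2.png

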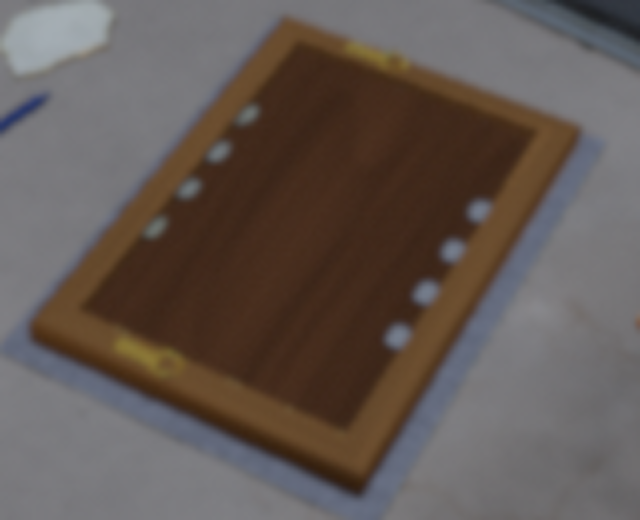

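The pale wood block at crop1 (340,200) is the right one. The raised tabs show as greenish slivers along the upper-left rail in crop2, from (155,227) to (248,113). That is the far rail at larger world x. Frame yaw is about 8.3° and block yaw about 17.3°. Before moving I'll refine the frame pose with the wrist camera.

Run:
```python
from h import *
p,d,C=grab('wrist'); save(p,'w0.png'); np.savez('w0.npz',p=p,d=d); P=cloud(d,C)
for o in ['frame','panel','tab_1','tab_2']:
    for r in ctrl.trace('wrist',o)[:6]:
        m=r['pixels']; print(o,round(r['confidence'],2),np.round(r['bbox']),np.round(np.nanmedian(P[m],0),1))
```

```text
frame 0.56 [  1.  24. 302. 362.] [594.   22.3  26.5]
panel 0.7 [ 39.  75. 267. 346.] [556.4 -39.1  20.3]
tab_1 0.62 [246. 265. 258. 278.] [ 646.9 -125.7   25.2]
tab_1 0.59 [230. 152. 239. 171.] [628.8  -1.1  26. ]
tab_2 0.62 [246. 265. 258. 278.] [ 646.9 -125.7   25.2]
tab_2 0.59 [230. 152. 239. 171.] [628.8  -1.1  26. ]
```

View pics/w0.png

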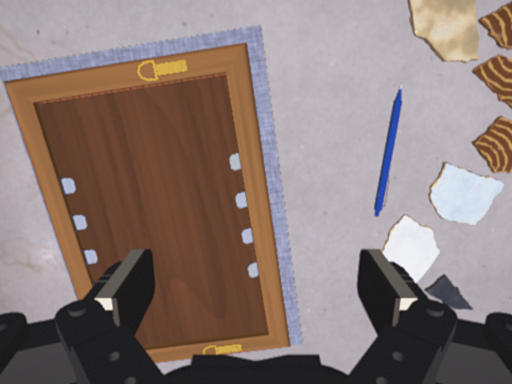

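The wrist view shows the four far-rail tabs at (236,161), (241,200), (248,236) and (253,270). Next I'll fit the far rail.

Run:
```python
from h import *
z=np.load('w0.npz');p,d=z['p'],z['d'];C=cam('wrist');P=cloud(d,C)
hsv=cv2.cvtColor(p,cv2.COLOR_RGB2HSV)
a=np.radians(8.27);ex=np.array([np.cos(a),np.sin(a)]);ey=np.array([-ex[1],ex[0]])
c=np.array([546,-74.])
F=np.stack([(P[...,:2]-c)@ex,(P[...,:2]-c)@ey,P[...,2]],-1)
# far rail per row: edges from heights
for v in range(110,320,25):
    g=(F[v,:,2]>24)&(F[v,:,2]<31)&(F[v,:,0]>60)&(F[v,:,0]<140)&(hsv[v,:,1]>90)
    u=np.where(g)[0]
    if len(u): print(v,u.min(),u.max(),np.round(F[v,u.min()],1),np.round(F[v,u.max()],1))
for u in range(100,240,35):
    g=(F[:,u,2]>24)&(F[:,u,2]<31)&(F[:,u,1]>120)&(hsv[:,u,1]>70); v=np.where(g)[0]
    if len(v): print('u',u,np.round(F[v.min(),u],1),np.round(F[v.max(),u],1))
g=(F[...,0]>-60)&(F[...,0]<60)&(abs(F[...,1])<100);print('panel z',np.nanmedian(P[...,2][g]))
m=(hsv[...,1]<70)&(F[...,0]>75)&(F[...,0]<100)&(abs(F[...,1])<90)
n,l,s,ct=cv2.connectedComponentsWithStats(m.astype(np.uint8))
for i in range(1,n):
    if s[i,4]>30:
        q=F[l==i]; print('tab',ct[i].round(),np.round(np.nanmedian(q,0),1),np.round(np.nanpercentile(q,[3,97],axis=0),1).tolist())
```

```text
110 232 255 [ 98.1 112.   27.1] [120.3 108.6  25.7]
135 236 258 [98.1 87.5 27.9] [119.7  83.9  24.8]
160 241 262 [99.  61.6 27.1] [120.1  57.9  24.2]
185 244 265 [98.  35.2 27.9] [119.5  31.   24.5]
210 248 269 [97.9  7.2 27.5] [119.9   3.   24.9]
235 253 273 [ 98.8 -22.4  26.9] [120.4 -26.5  24.8]
260 256 276 [ 97.7 -52.8  26.9] [119.7 -57.1  24.9]
285 260 280 [ 97.5 -85.9  25. ] [120.2 -89.4  24.8]
310 265 284 [  98.8 -117.6   28. ] [ 120.6 -123.5   24.3]
u 100 [-20.1 169.6  24.2] [-25.2 147.2  26.9]
u 135 [ 14.  169.1  24.2] [  8.9 146.8  25.6]
u 170 [ 48.3 170.3  24.6] [ 44.  147.3  27.8]
u 205 [ 81.7 169.   24.7] [ 77.5 147.   25.1]
panel z 20.49848434619892
tab [235. 162.] [92.4 60.5 25.7] [[86.1, 52.0, 19.7], [97.7, 68.3, 29.5]]
tab [241. 200.] [92.1 18.8 24.8] [[85.6, 10.3, 19.9], [97.6, 26.3, 27.9]]
tab [247. 236.] [ 92.  -23.3  24.6] [[85.4, -33.4, 19.7], [97.8, -15.7, 27.1]]
tab [253. 270.] [ 92.3 -65.4  25.1] [[85.8, -76.9, 19.6], [97.8, -57.9, 28.4]]
tab [121. 360.] [ 85.9  79.  313. ] [[76.1, 71.0, 298.9], [98.7, 80.6, 319.4]]
```

play_rows:
  targets:
    - [0,1.5,-1,0,-2]
    - [0,5,-3.4,0,-5]
    - [0,9,-6.1,0,-9]
    - [0,13,-8.8,0,-13]
    - [0,17,-11.5,0,-17.3]
    - [0,21,-14,0,-17.3]
    - [0,23.5,-15.8,0,-17.3]
    - [0,24,-16,0,-17.3]
    - [0,24,-16,0,-17.3]
    - [0,24,-16,0,-17.3]

```text
clock: 2.15
eef_pos: [490.4, 239.1, 216.4]
tool_rot: [3.141, 0.001, 1.872]
force: [0.1, -0.5, -0.3]
width: 85.6
gripper_force: 0.0
```

Run:
```python
from h import *
p,d,C=grab('wrist'); save(p,'w1.png'); P=cloud(d,C)
for r in ctrl.trace('wrist','block')[:4]:
    m=cv2.dilate(r['pixels'].astype(np.uint8),np.ones((5,5)))>0; Q=P[m]; Q=Q[(Q[:,2]>67)&(Q[:,2]<78)]
    print(r['confidence'],np.round(r['bbox']),len(Q))
    if len(Q)>20:
        b=cv2.minAreaRect(Q[:,:2].astype(np.float32)); print(np.round(b[0],1),np.round(b[1],1),b[2],np.median(Q[:,2]))
s=ctrl.read_state();print(s['eef_pos'],s['tool_rot'],s['clock'])
```

```text
0.96 [220.  64. 257. 139.] 1867
[456.5 289.8] [23.5 56.8] 16.872289657592773 71.9655804289352
0.83 [332.  78. 423. 149.] 1832
[586.  316.6] [24.1 57.2] 77.8959732055664 72.05706690401377
[490.80256694 238.48544668 216.3018049 ] [3.14142474e+00 8.17844013e-04 1.87042353e+00] 2.25
```

play_rows:
  targets:
    - [0,1.5,-0.5,1,0]
    - [0,4,-1.2,3.5,0]
    - [0,5.5,-1.7,6.5,0]
    - [0,6,-1.8,9.5,0]
    - [0,6,-1.8,12,0]
    - [0,6,-1.8,14,0]
    - [0,6,-1.8,15,0]
    - [0,6,-1.8,15.5,0]
    - [0,6,-1.8,15.6,0]
    - [0,6,-1.8,15.6,0]

```text
clock: 3.25
eef_pos: [455.7, 292.1, 61.0]
tool_rot: [3.14, -0.0, 1.872]
force: [-0.6, 0.0, 0.4]
width: 85.4
gripper_force: 0.0
```

play_rows:
  targets:
    - [0.3,0,0,0,0]
    - [0.6,0,0,0,0]
    - [1,0,0,0,0]
    - [1,0,0,0,0]
    - [1,0,0,0,0]
    - [1,0,0,0,0]
    - [1,0,0,0,0]
    - [1,0,0,0,0]
    - [1,0,0,0,0]
    - [1,0,0,0,0]

```text
clock: 4.25
eef_pos: [455.0, 292.0, 60.3]
tool_rot: [-3.142, -0.0, 1.873]
force: [0.0, 0.0, 0.5]
width: -0.1
gripper_force: 0.0
```

The fingers shut on nothing, so I'll look.

Run:
```python
from h import *
out=[]
for n in ['scene','side','wrist']:
    p,d,C=grab(n); P=cloud(d,C)
    for r in ctrl.trace(n,'block')[:4]:
        Q=P[r['pixels']]; Q=Q[(Q[:,2]>66)&(Q[:,2]<78)]
        print(n,round(r['confidence'],2),np.round(r['bbox']),len(Q), cv2.minAreaRect(Q[:,:2].astype(np.float32)) if len(Q)>10 else np.round(np.nanmedian(P[r['pixels']],0)))
    out.append(p)
s=ctrl.read_state();print(s['width'],s['eef_pos'])
A=cv2.resize(out[0][200:320,160:300],(400,340));B=cv2.resize(out[1][170:290,180:320],(400,340))
save(np.hstack([A,B]),'chk.png')
```

```text
scene 0.93 [380. 172. 410. 203.] 166 ((313.6874084472656, -167.38809204101562), (58.711830139160156, 24.165958404541016), 73.7804946899414)
scene 0.91 [223. 277. 252. 308.] 120 ((451.76153564453125, 299.4588623046875), (22.79877281188965, 37.27534103393555), 15.861355781555176)
scene 0.68 [171. 243. 195. 280.] 251 ((584.4027099609375, 316.6484375), (23.686033248901367, 56.52638244628906), 76.94400787353516)
side 0.87 [183. 223. 216. 259.] 188 ((585.9284057617188, 318.8371276855469), (23.653104782104492, 57.784637451171875), 78.23905944824219)
side 0.71 [243. 237. 262. 271.] 80 ((449.6007080078125, 306.64788818359375), (20.16637420654297, 25.263940811157227), 15.098929405212402)
side 0.61 [341. 161. 361. 187.] 81 ((315.4124755859375, -163.00221252441406), (58.30034637451172, 22.72502899169922), 76.1714096069336)
wrist 0.69 [230. 154. 289. 250.] 2396 ((452.2802734375, 304.7099304199219), (23.98522186279297, 27.62725067138672), 16.259477615356445)
-0.2974185282153239 [455.01191149 291.96034961  60.32335302]
```

View pics/chk.png

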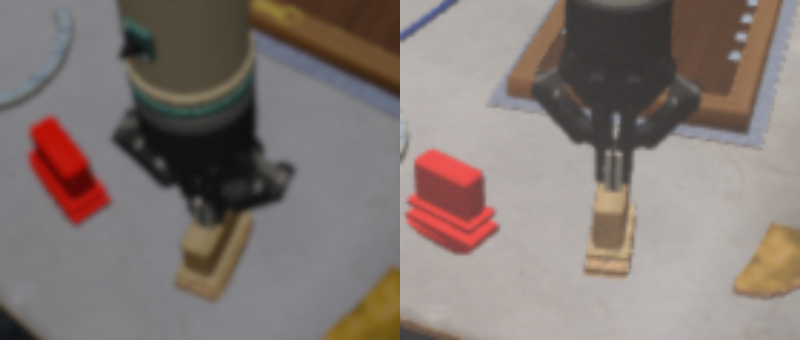

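Run:
```python
from h import *
print(ctrl.finger_overhang, {k:np.round(v,3) for k,v in ctrl.read_state().items()})
print(np.round(ctrl.calibration('wrist')['mount'],3))
p,d,C=grab('side');P=cloud(d,C)
B=p[200:280,215:295];save(cv2.resize(B,(640,640),interpolation=cv2.INTER_CUBIC)[:600],'chk2.png')
for v in range(200,262,4): print(v,[tuple(np.round(P[v,u]).astype(int)) for u in (247,250,254,258,261)], p[v,254])
```

```text
25.0 {'clock': np.float64(4.55), 'qpos': array([-0.594,  0.702, -0.043,  1.952,  0.059,  0.489, -0.377]), 'qd': array([-0.001, -0.   , -0.001,  0.001,  0.002,  0.001, -0.   ]), 'tau': array([-0.0000e+00, -5.1486e+01,  1.8300e-01, -1.0821e+01,  6.0000e-03,
        2.0000e-03, -0.0000e+00]), 'eef_pos': array([455.012, 291.96 ,  60.323]), 'tool_rot': array([ 3.142, -0.   ,  1.873]), 'force': array([-0.31 , -0.426, -0.339]), 'torque': array([-0.019,  0.021, -0.018]), 'gripper_force': np.float64(0.0), 'width': np.float64(-0.297)}
[[-1.0000e-03 -9.5800e-01 -2.8600e-01  7.2725e+01]
 [ 1.0000e+00 -1.0000e-03  1.0000e-03 -2.6100e-01]
 [-1.0000e-03 -2.8600e-01  9.5800e-01 -1.5793e+02]
 [ 0.0000e+00  0.0000e+00  0.0000e+00  1.0000e+00]]
200 [(np.int64(463), np.int64(316), np.int64(178)), (np.int64(457), np.int64(315), np.int64(179)), (np.int64(453), np.int64(303), np.int64(174)), (np.int64(445), np.int64(301), np.int64(175)), (np.int64(436), np.int64(307), np.int64(180))] [59 56 56]
204 [(np.int64(464), np.int64(313), np.int64(167)), (np.int64(458), np.int64(313), np.int64(169)), (np.int64(453)
[... 3085 characters left out ...]
64(445), np.int64(315), np.int64(49)), (np.int64(440), np.int64(304), np.int64(42)), (np.int64(444), np.int64(272), np.int64(17))] [128 105  84]
256 [(np.int64(461), np.int64(317), np.int64(33)), (np.int64(452), np.int64(319), np.int64(38)), (np.int64(444), np.int64(317), np.int64(39)), (np.int64(439), np.int64(305), np.int64(32)), (np.int64(443), np.int64(276), np.int64(8))] [128 107  86]
260 [(np.int64(457), np.int64(325), np.int64(29)), (np.int64(450), np.int64(324), np.int64(31)), (np.int64(442), np.int64(321), np.int64(32)), (np.int64(434), np.int64(317), np.int64(32)), (np.int64(440), np.int64(281), np.int64(1))] [156 133 104]<stdin>:6: RuntimeWarning: invalid value encountered in cast
```

View pics/chk2.png

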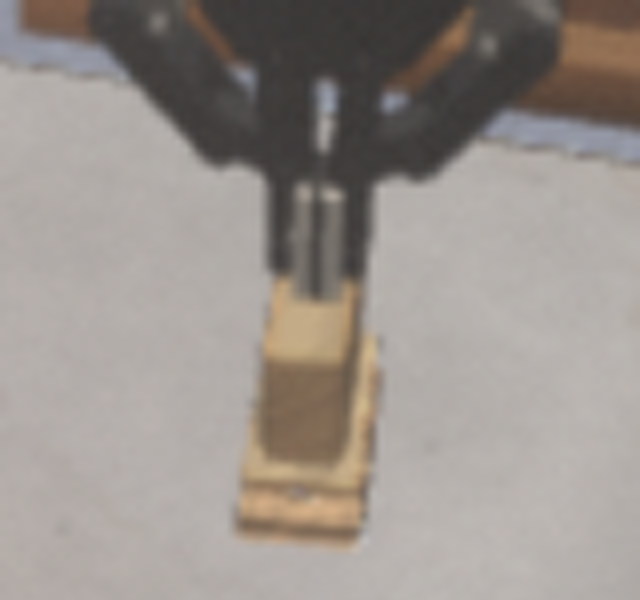

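Run:
```python
from h import *
M=np.array(ctrl.calibration('wrist')['mount']); f,cx,cy,_=cam('wrist')
def show(d,t):
    Q=cloud(d,(f,cx,cy,M)); k=(abs(Q[...,0])<14)&(abs(Q[...,1])<65)&(Q[...,2]>-70)&(Q[...,2]<60); Q=Q[k]
    print(t,len(Q))
    for a in range(-60,60,10):
        q=Q[(Q[:,1]>=a)&(Q[:,1]<a+10)]
        if len(q): print(a,len(q),np.round(np.percentile(q,[2,50,98],axis=0),0).tolist())
show(np.load('w0.npz')['d'],'open start')
p,d,C=grab('wrist'); show(d,'now')
v,u=300,256
for v in range(180,384,15): print(v,[np.round(cloud(d,(f,cx,cy,M))[v,u]) for u in (235,256)])
```

```text
open start 7148
-60 422 [[6.0, -57.0, -69.0], [7.0, -54.0, -51.0], [12.0, -51.0, -36.0]]
-50 3152 [[-10.0, -49.0, -67.0], [7.0, -43.0, -52.0], [11.0, -43.0, -30.0]]
40 3155 [[-10.0, 42.0, -68.0], [7.0, 43.0, -52.0], [11.0, 49.0, -31.0]]
50 417 [[6.0, 51.0, -69.0], [7.0, 54.0, -51.0], [12.0, 56.0, -37.0]]
now 12301
-60 231 [[-14.0, -60.0, 59.0], [1.0, -55.0, 60.0], [14.0, -50.0, 60.0]]
-50 270 [[-14.0, -50.0, 59.0], [1.0, -44.0, 60.0], [13.0, -40.0, 60.0]]
-40 643 [[-12.0, -39.0, -70.0], [3.0, -33.0, -64.0], [13.0, -30.0, 60.0]]
-30 1031 [[-12.0, -30.0, -70.0], [11.0, -24.0, -65.0], [14.0, -20.0, 60.0]]
-20 1148 [[-10.0, -20.0, -70.0], [7.0, -13.0, -57.0], [13.0, -10.0, 60.0]]
-10 2675 [[-9.0, -10.0, -69.0], [11.0, -4.0, -52.0], [13.0, -0.0, -11.0]]
0 2572 [[-9.0, 0.0, -69.0], [11.0, 4.0, -52.0], [13.0, 10.0, -11.0]]
10 1085 [[-2.0, 10.0, -70.0], [7.0, 13.0, -59.0], [13.0, 20.0, 29.0]]
20 1014 [[-12.0, 20.0, -70.0], [11.0, 25.0, -65.0], [14.0, 30.0, 60.0]]
30 671 [[-12.0, 30.0, -70.0], [2.0, 33.0, 58.0], [13.0, 40.0, 60.0]]
40 324 [[-13.0, 40.0, 58.0], [0.0, 45.0, 60.0], [14.0, 50.0, 
[... 200 characters left out ...]
19., -10., -10.]), array([ 20.,  -0., -12.])]
225 [array([ 12., -10., -11.]), array([ 12.,  -0., -11.])]
240 [array([  5., -10., -11.]), array([ 11.,  -0., -24.])]
255 [array([  7.,  -9., -30.]), array([ 11.,  -0., -39.])]
270 [array([  7.,  -8., -42.]), array([ 11.,  -0., -49.])]
285 [array([ 13.,  -7., -62.]), array([  7.,  -0., -53.])]
300 [array([ 11.,  -6., -68.]), array([  1.,  -0., -52.])]
315 [array([ 17.,  -6., -82.]), array([ -4.,  -0., -54.])]
330 [array([ 16.,  -5., -87.]), array([-11.,  -0., -53.])]
345 [array([ 15.,  -5., -91.]), array([-114.,    0.,   59.])]
360 [array([ 10.,  -5., -90.]), array([-129.,    0.,   60.])]
375 [array([ 11.,  -5., -95.]), array([ 10.,  -0., -95.])]
```

The fingertips really sit about 38 mm higher than documented: both the wrist and side depth put them about 15 mm behind the TCP. They closed above the grip without touching it. I'll open and go 37 mm lower.

play_rows:
  targets:
    - [0,0,0,-0.5,0]
    - [0,0,0,-1,0]
    - [0,0,0,-1,0]
    - [0,0,0,-1,0]
    - [0,0,0,-1,0]
    - [0,0,0,-1,0]
    - [0,0,0,-1,0]
    - [0,0,0,-1,0]

```text
clock: 5.45
eef_pos: [454.9, 291.9, 70.2]
tool_rot: [-3.141, 0.0, 1.873]
force: [0.0, -0.7, -0.0]
width: 85.2
gripper_force: 0.0
```

play_rows:
  targets:
    - [0,-0.1,0,1,0]
    - [0,-0.2,0,2.5,0]
    - [0,-0.2,0,3.8,0]
    - [0,-0.2,0,4.5,0]
    - [0,-0.2,0,4.7,0]
    - [0,-0.2,0,4.7,0]

```text
clock: 6.05
eef_pos: [455.4, 290.0, 22.9]
tool_rot: [-3.141, 0.0, 1.873]
force: [0.3, -0.5, 0.1]
width: 85.8
gripper_force: 0.0
```

play_rows:
  targets:
    - [0.3,0,0,0,0]
    - [0.5,0,0,0,0]
    - [1,0,0,0,0]
    - [1,0,0,0,0]
    - [1,0,0,0,0]
    - [1,0,0,0,0]
    - [1,0,0,0,0]
    - [1,0,0,0,0]

```text
clock: 6.85
eef_pos: [455.8, 290.2, 23.5]
tool_rot: [3.141, -0.0, 1.873]
force: [0.5, -0.0, 2.1]
width: 23.0
gripper_force: 61.5
```

play_rows:
  targets:
    - [1,0,0,-0.5,0]
    - [1,0,0,-2,0]
    - [1,0,0,-4.5,0]
    - [1,0,0,-7,0]
    - [1,-2,0.5,-9,1]
    - [1,-5,1.3,-10,3]
    - [1,-9,2.3,-10,5]
    - [1,-13,3.3,-10,7]
    - [1,-17,4.2,-10,9]
    - [1,-20,5,-10,9]

```text
clock: 7.85
eef_pos: [563.3, 110.6, 123.2]
tool_rot: [-3.141, 0.001, 1.712]
force: [-0.6, -0.2, -1.2]
width: 23.0
gripper_force: 61.0
```

Run:
```python
from h import *
s=ctrl.read_state(); print(s['force'],s['eef_pos'],s['tool_rot'],s['width'])
out=[]
for n in ['side','scene']:
    p,d,C=grab(n);P=cloud(d,C); u,v=proj(s['eef_pos'],C)[0].astype(int); print(u,v)
    for r in ctrl.trace(n,'block')[:4]:
        Q=P[r['pixels']]
        if np.hypot(*(np.nanmedian(Q,0)-s['eef_pos'])[:2])<60: print(n,np.round(np.nanpercentile(Q,[1,50,99],axis=0)))
    out.append(cv2.resize(p[max(v-60,0):v+40,max(u-60,0):u+60],(400,333)))
save(np.hstack(out),'held.png')
```

```text
[-0.58800076 -0.1935446  -1.17305544] [563.26050069 110.57873982 123.19525981] [-3.14061778e+00  1.47313211e-03  1.71246766e+00] 23.026166798075778
242 171
side [[542.  86. 105.]
 [555. 137. 135.]
 [575. 148. 173.]]
248 183
scene [[543.  74.  98.]
 [554. 128. 132.]
 [579. 143. 173.]]
```

View pics/held.png

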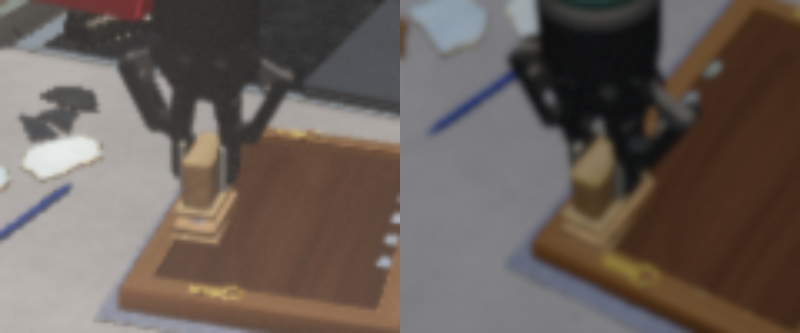

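play_rows:
  targets:
    - [1,-2,1,0,0]
    - [1,-5,2.2,1,0]
    - [1,-6.8,3,2.5,0]
    - [1,-7.1,3.1,4,0]
    - [1,-7.1,3.1,4.5,0]
    - [1,-7.1,3.1,5,0]
    - [1,-7.1,3.1,5,0]
    - [1,-7.1,3.1,5,0]

```text
clock: 8.85
eef_pos: [603.6, 49.7, 73.7]
tool_rot: [3.141, -0.001, 1.718]
force: [0.1, -0.3, -1.3]
width: 23.2
gripper_force: 61.0
```

Run:
```python
from h import *
s=ctrl.read_state(); print(s['force'],s['eef_pos'],s['tool_rot'],s['width'])
p,d,C=grab('wrist');P=cloud(d,C);hsv=cv2.cvtColor(p,cv2.COLOR_RGB2HSV)
save(p,'w2.png')
a=s['tool_rot'][2]-np.pi/2;ex=np.array([np.cos(a),np.sin(a)]);ey=np.array([-ex[1],ex[0]])
c=s['eef_pos'][:2];F=np.stack([(P[...,:2]-c)@ex,(P[...,:2]-c)@ey,P[...,2]],-1)
for lo in range(-130,130,20):
    k=(F[...,1]>lo)&(F[...,1]<lo+20)&(F[...,2]>24)&(F[...,2]<29.5)&(hsv[...,1]>90)&(F[...,0]>0)&(F[...,0]<70)
    if k.sum()>20: print('rail',lo,np.round(np.percentile(F[...,0][k],[2,98]),1))
for lo in range(-60,20,20):
    k=(F[...,0]>lo)&(F[...,0]<lo+20)&(F[...,2]>24)&(F[...,2]<29.5)&(F[...,1]>15)&(F[...,1]<90)
    if k.sum()>20: print('end',lo,np.round(np.percentile(F[...,1][k],[2,98]),1))
# held block
k=(abs(F[...,0])<60)&(abs(F[...,1])<60)&(F[...,2]>50)
g=k&(F[...,2]<72); print('plate/sole',g.sum(), np.round(np.nanpercentile(F[g],[1,50,99],axis=0),1) if g.sum() else '')
```

```text
[ 0.10959341 -0.26586475 -1.34378309] [603.57506598  49.65160473  73.69710923] [ 3.14121951e+00 -6.37067827e-04  1.71751875e+00] 23.224313453610016
rail -110 [22.3 27.9]
rail -50 [39.8 45.4]
rail -30 [23.1 45.1]
rail -10 [22.6 45. ]
rail 10 [22.6 44.8]
rail 30 [ 0.7 44.5]
rail 50 [ 0.7 44.3]
end -60 [33.7 56. ]
end -40 [33.7 56.2]
end -20 [33.7 55.8]
end 0 [33.7 55.7]
plate/sole 823 [[-16.5  30.9  62. ]
 [  0.1  33.8  67.7]
 [ 16.6  35.7  69.7]]
```

View pics/w2.png

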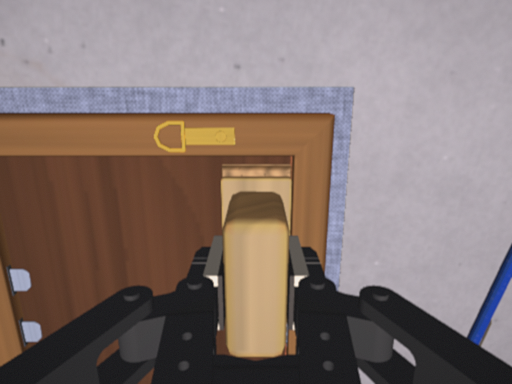

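The block is held straight. The far rail's wall is about 21–22 mm from the block's centre and the end rail's about 33 mm. I'll shift 7 mm away from the end rail and descend.

play_rows:
  targets:
    - [1,-0.4,0,0,0]
    - [1,-0.7,0,0.3,0]
    - [1,-0.7,0,0.9,0]
    - [1,-0.7,0,1.5,0]
    - [1,-0.7,0,2,0]
    - [1,-0.7,0,2.3,0]
    - [1,-0.7,0,2.5,0]
    - [1,-0.7,0,2.6,0]
    - [1,-0.7,0,2.6,0]
    - [1,-0.7,0,2.6,0]

```text
clock: 9.9
eef_pos: [604.9, 41.3, 47.5]
tool_rot: [3.141, -0.0, 1.716]
force: [-0.3, 1.1, -1.2]
width: 23.3
gripper_force: 61.0
```

play_rows:
  targets:
    - [1,0,0,0.05,0]
    - [1,0,0,0.1,0]
    - [1,0,0,0.15,0]
    - [1,0,0,0.2,0]
    - [1,0,0,0.25,0]
    - [1,0,0,0.3,0]
    - [1,0,0,0.35,0]
    - [1,0,0,0.4,0]
    - [1,0,0,0.4,0]
    - [1,0,0,0.4,0]

```text
clock: 10.9
eef_pos: [604.8, 41.3, 43.6]
tool_rot: [3.141, -0.0, 1.716]
force: [-1.9, 0.4, 1.8]
width: 22.7
gripper_force: 61.6
```

play_rows:
  targets:
    - [1,0,0,0.1,0]
    - [1,0,0,0.2,0]
    - [1,0,0,0.3,0]
    - [1,0,0,0.3,0]
    - [1,0,0,0.3,0]

```text
clock: 11.4
eef_pos: [604.8, 41.3, 40.9]
tool_rot: [3.141, 0.0, 1.716]
force: [-2.2, -0.5, 7.1]
width: 23.7
gripper_force: 62.4
```

play_rows:
  targets:
    - [1,-0.2,0,0.03,0]
    - [1,-0.6,0,0.03,0]
    - [1,-1.1,0,0.03,0]
    - [1,-1.6,0,0.03,0]
    - [1,-2.1,0,0.03,0]
    - [1,-2.6,0,0.03,0]
    - [1,-3.1,0,0.03,0]
    - [1,-3.6,0,0.03,0]
    - [1,-4.1,0,0.03,0]
    - [1,-4.6,0,0.03,0]

```text
clock: 12.4
eef_pos: [613.3, -0.8, 41.5]
tool_rot: [3.137, -0.003, 1.718]
force: [-1.4, 5.5, 9.8]
width: 23.3
gripper_force: 62.6
```

The stroke has drifted about 2 mm towards the rail. I'll ease that back while continuing.

play_rows:
  targets:
    - [1,-0.5,-0.05,0,0]
    - [1,-1,-0.1,0,0]
    - [1,-1.5,-0.15,0,0]
    - [1,-2,-0.2,0,0]
    - [1,-2.5,-0.2,0,0]
    - [1,-3,-0.2,0,0]
    - [1,-3.5,-0.2,0,0]
    - [1,-4,-0.2,0,0]
    - [1,-4.5,-0.2,0,0]
    - [1,-5,-0.2,0,0]

```text
clock: 13.4
eef_pos: [618.7, -50.8, 41.5]
tool_rot: [3.137, -0.003, 1.718]
force: [-0.1, 6.4, 9.3]
width: 23.0
gripper_force: 62.5
```

play_rows:
  targets:
    - [1,-0.5,0,0,0]
    - [1,-1,0,0,0]
    - [1,-1.5,0,0,0]
    - [1,-2,0,0,0]
    - [1,-2.5,0,0,0]
    - [1,-3,0,0,0]
    - [1,-3.5,0,0,0]
    - [1,-4,0,0,0]
    - [1,-4.5,0,0,0]
    - [1,-5,0,0,0]

```text
clock: 14.4
eef_pos: [625.2, -98.1, 41.2]
tool_rot: [3.139, -0.006, 1.719]
force: [-2.2, 7.8, 10.5]
width: 23.2
gripper_force: 62.5
```

play_rows:
  targets:
    - [1,-0.5,0,0,0]
    - [1,-1,0,0,0]
    - [1,-1.5,0,0,0]
    - [1,-2,0,0,0]
    - [1,-2.5,0,0,0]
    - [1,-3,0,0,0]
    - [1,-3.5,0,0,0]
    - [1,-4,0,0,0]
    - [1,-4.5,0,0,0]
    - [1,-5,0,0,0]

```text
clock: 15.4
eef_pos: [633.5, -149.7, 41.5]
tool_rot: [3.137, -0.003, 1.717]
force: [0.1, 4.2, 8.3]
width: 23.2
gripper_force: 62.4
```

play_rows:
  targets:
    - [1,-0.5,0,0,0]
    - [1,-1,0,0,0]
    - [1,-1.5,0,0,0]
    - [1,-1.9,0,0,0]
    - [1,-2.1,0,0,0]
    - [1,-2.2,0,0,0]
    - [1,-2.2,0,0,0]

```text
clock: 16.1
eef_pos: [635.6, -172.6, 41.0]
tool_rot: [3.139, -0.002, 1.716]
force: [-0.9, 2.5, 7.8]
width: 23.6
gripper_force: 62.4
```

play_rows:
  targets:
    - [1,0,0,-0.2,0]
    - [1,0,0,-0.6,0]
    - [1,0,0,-1.5,0]
    - [1,0,0,-3.5,0]
    - [1,0,0,-6,0]
    - [1,0,0,-9,0]
    - [1,0,0,-11,0]
    - [1,0,0,-11,0]
    - [1,0,0,-11,0]

```text
clock: 17.0
eef_pos: [633.7, -175.2, 149.6]
tool_rot: [-3.141, 0.0, 1.715]
force: [-1.2, 0.3, -2.4]
width: 22.9
gripper_force: 61.0
```

Run:
```python
from h import *
s=ctrl.read_state();print(s['eef_pos'],s['force'],s['clock'])
o=[]
a=np.radians(8.27);ex=np.array([np.cos(a),np.sin(a)]);ey=np.array([-ex[1],ex[0]]);c=np.array([547,-75.])
for n in ['side','scene']:
    p,d,C=grab(n);P=cloud(d,C)
    hsv=cv2.cvtColor(p,cv2.COLOR_RGB2HSV);F=np.stack([(P[...,:2]-c)@ex,(P[...,:2]-c)@ey,P[...,2]],-1)
    for sg in (1,-1):
        m=(hsv[...,1]<90)&(sg*F[...,0]>74)&(sg*F[...,0]<100)&(abs(F[...,1])<90)&(F[...,2]<40)
        k,l,st,ct=cv2.connectedComponentsWithStats(m.astype(np.uint8))
        for i in range(1,k):
            if st[i,4]>4: q=F[l==i]; print(n,sg,ct[i].round(),st[i,4],np.round(np.median(q,0),1),np.round(q.max(0)-q.min(0),1))
    r=(slice(140,225),slice(205,330)) if n=='side' else (slice(115,245),slice(220,380))
    o.append(cv2.resize(p[r],(400,325),interpolation=cv2.INTER_CUBIC))
save(np.hstack(o),'after.png')
```

```text
[ 633.70629859 -175.1685041   149.64685415] [-1.16663145  0.29766811 -2.36157392] 17.0
side 1 [243. 174.] 164 [89.4 19.8 21.3] [ 23.4 178.4  12.3]
side -1 [302. 173.] 54 [-85.4 -44.   21.9] [18.4 78.8 10.4]
side -1 [297. 186.] 67 [-85.4  38.6  21.3] [19.3 81.8 11.2]
side -1 [288. 332.] 82 [ -91.   -55.2 -724.5] [ 20.1 156.3 263.3]
side -1 [286. 344.] 17 [ -87.4  -59.9 -815.4] [15.4 14.  22.9]
side -1 [285. 350.] 10 [ -86.9  -34.1 -818.7] [ 8.5 22.5  5. ]
side -1 [283. 368.] 23 [ -97.8   52.7 -819.8] [ 7.3 64.3  8.9]
scene 1 [282. 144.] 43 [ 90.6 -66.5  20.9] [17.9 29.5 10.2]
scene 1 [274. 153.] 42 [ 89.7 -21.8  20.6] [16.3 27.4 10.9]
scene 1 [267. 163.] 46 [90.  19.6 20.7] [17.7 29.6 11. ]
scene 1 [259. 172.] 47 [90.2 62.  20.9] [17.7 29.5 13.5]
scene -1 [339. 167.] 41 [-86.1 -65.3  20.7] [18.6 25.   8.6]
scene -1 [333. 177.] 44 [-86.4 -23.7  20.4] [19.2 29.9 11.9]
scene -1 [326. 188.] 48 [-87.   19.3  20.5] [19.  32.  14.3]
scene -1 [319. 199.] 50 [-87.2  62.1  21. ] [17.7 25.4 10.6]
```

View pics/after.png

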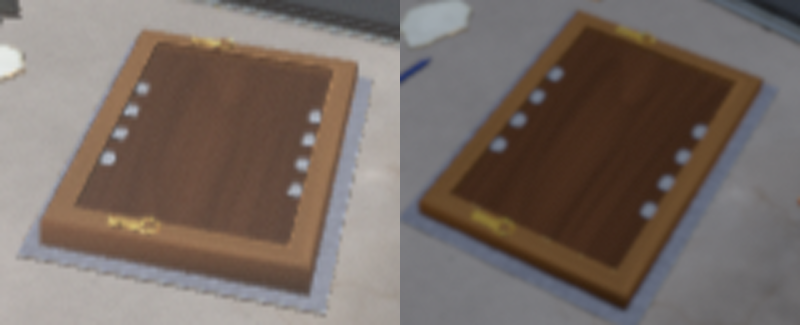

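Both views show all four far tabs flat: their heights are about 21 mm, like the near row's. Next I'll carry the block to the bare worktop left of the frame, at about (491,170).

play_rows:
  targets:
    - [1,1.5,-0.4,0,0]
    - [1,5,-1.2,0,0]
    - [1,9.5,-2.4,0,0]
    - [1,14,-3.5,0,0]
    - [1,18.5,-4.6,0,0]
    - [1,23,-5.8,0,0]
    - [1,27.5,-6.9,0,0]
    - [1,32,-8,0,0]
    - [1,35,-8.8,0,0]
    - [1,36.2,-9.1,0,0]

```text
clock: 18.1
eef_pos: [488.4, 175.0, 149.4]
tool_rot: [-3.139, -0.002, 1.722]
force: [0.3, 0.6, -1.2]
width: 23.4
gripper_force: 61.0
```

play_rows:
  targets:
    - [1,0,0,1,0]
    - [1,0,0,4,0]
    - [1,0,0,7,0]
    - [1,0,0,9.5,0]
    - [1,0,0,11,0]
    - [1,0,0,11.6,0]
    - [1,0,0,12,0]
    - [1,0,0,12.1,0]
    - [1,0,0,12.1,0]
    - [1,0,0,12.1,0]

```text
clock: 19.1
eef_pos: [492.5, 170.4, 29.7]
tool_rot: [3.14, -0.0, 1.715]
force: [0.1, -0.5, -1.2]
width: 23.3
gripper_force: 61.0
```

play_rows:
  targets:
    - [1,0,0,0.1,0]
    - [1,0,0,0.2,0]
    - [1,0,0,0.3,0]
    - [1,0,0,0.4,0]
    - [1,0,0,0.5,0]
    - [1,0,0,0.6,0]
    - [1,0,0,0.6,0]
    - [1,0,0,0.6,0]

```text
clock: 19.9
eef_pos: [491.9, 170.3, 23.2]
tool_rot: [3.142, -0.0, 1.716]
force: [-1.0, 0.4, 2.4]
width: 23.2
gripper_force: 61.7
```

Contact at about 3.6 N net. I'll release and retreat.

play_rows:
  targets:
    - [0.7,0,0,0,0]
    - [0.4,0,0,0,0]
    - [0,0,0,0,0]
    - [0,0,0,0,0]
    - [0,0,0,0,0]
    - [0,0,0,0,0]
    - [0,0,0,0,0]
    - [0,0,0,0,0]

```text
clock: 20.7
eef_pos: [491.9, 170.3, 23.0]
tool_rot: [3.142, -0.0, 1.716]
force: [1.2, 0.1, -0.1]
width: 85.7
gripper_force: 0.0
```

play_rows:
  targets:
    - [0,0,0,-0.5,0]
    - [0,0,0,-2,0]
    - [0,0,0,-5,0]
    - [0,0,0,-9,0]
    - [0,0,0,-13,0]
    - [0,0,0,-16,0]
    - [0,0,0,-18,0]
    - [0,0,0,-18,0]
    - [0,0,0,-18,0]
    - [0,0,0,-18,0]

```text
clock: 21.7
eef_pos: [491.0, 170.0, 202.0]
tool_rot: [-3.139, 0.0, 1.716]
force: [0.2, 0.5, -0.5]
width: 85.4
gripper_force: 0.0
```

Run:
```python
from h import *
s=ctrl.read_state();print(s['eef_pos'],s['force'],s['width'],s['clock'])
for n in ['wrist','side']:
    p,d,C=grab(n);P=cloud(d,C)
    for r in ctrl.trace(n,'block')[:4]:
        Q=P[r['pixels']];Q=Q[(Q[:,2]>66)&(Q[:,2]<78)]
        if len(Q)>10: print(n,np.round(r['bbox']),np.round(np.median(Q,0),1),np.round(np.ptp(Q[:,2]),1),cv2.minAreaRect(Q[:,:2].astype(np.float32)))
save(p,'final.png')
```

```text
[491.03515768 169.95437276 202.04127059] [ 0.20062523  0.47364096 -0.46135483] 85.37061103212051 21.7
wrist [340.   1. 451.  54.] [591.8 311.6  72.1] 9.1 ((586.80859375, 308.7406005859375), (57.227237701416016, 23.627300262451172), 7.84691047668457)
wrist [241. 125. 274. 207.] [491.7 172.6  72. ] 8.5 ((492.1538391113281, 170.7703094482422), (23.313600540161133, 56.382320404052734), 7.638960838317871)
side [342. 160. 362. 187.] [ 314.2 -158.7   71.5] 9.0 ((314.5682067871094, -163.28314208984375), (57.903282165527344, 22.54003143310547), 73.11444091796875)
side [251. 198. 267. 237.] [488.1 179.5  72.2] 8.9 ((489.0699157714844, 174.49151611328125), (20.797639846801758, 50.94294357299805), 8.799739837646484)
side [182. 223. 216. 259.] [581.8 322.5  71.7] 9.1 ((583.9005737304688, 319.3868103027344), (22.46585464477539, 55.88237380981445), 77.79168701171875)
```

View pics/final.png

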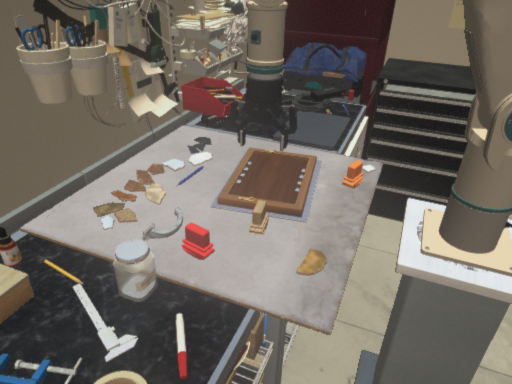

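The block stands upright at (259,217) on the bare top beside the frame. The tabs are flat and the bystanders have not moved.

```bash
python3 -c "
from cell import ctrl
print(ctrl.finish_job())"
```

```text
the job is handed in; nothing more can be done
None
```

The job is handed in: all four far-rail tabs lie flat after one unbroken stroke, the block stands upright on the bare worktop left of the frame, and the jug handle, pen and ochre sherd look unmoved in the final picture. The robot clock read about 22 s of the 51 s limit. No verdict came back on hand-in.

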